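# Load rings into the cleaning machine and set its timer

## Robot

A 6-joint arm with a two-finger parallel gripper is mounted at the origin on the work surface. World frame = base frame: x ahead of the robot, y to its left, z up, the work surface at z = 0. Lengths are in m, angles in rad, forces in N, time in s.
With the tool pointing down it reaches from about 0.4 to 0.825 m from the base axis. Payload 7 kg.
Tool frame: the origin (TCP) lies on the mounting face of the last link; the fingertips stand 173 mm ahead of it and the grasp point (between the pads) lies 155 mm ahead of it; z points along the fingers, y is the line along which they close (so a half turn about z gives the same grasp; the last joint's range is limited). The gripper opens to 85 mm and grips with 20 to 120 N. Pads are 22 mm wide; open, the fingers measure 114 mm over their backs; the gripper's body (76 mm by 85 mm) begins 54 mm behind the grasp point. The pads swing forward as they close: fully open they stand 13 mm farther back than shut.
Start: joints at [-0.849, 0.359, 0.012, 0, -1.224, -0.288], TCP at [0.284, -0.612, 0.405] pointing down, gripper open.
Joint ranges: [-3.07, 3.07], [-1.43, 2.12], [-1.02, 1.25], [-3.03, 1.67], [-3.05, -0], [-3.03, 3.03]. Speed limits (rad/s): [2.39, 2.39, 3.01, 3.14, 3.14, 3.14].

## Interface

Orientations are given as a unit quaternion [x, y, z, w].
In Python, from cell import bot, vision gives the robot as it stands.
- The arm moves only by the tool send_rows, never from a script. Its argument "moves" is a list that holds one entry, the list of rows, each a list of 5 numbers: the shift along the world's x, y, z each as a share of 0.2 m, from -1 to 1, then the turn about the world's z as a share of 180 degrees, from -1 to 1, then the opening, from -1 (shut) to 1 (fully open). A call has 1 to 12 rows; each row is the pose to reach, as a shift and turn from the pose commanded when the call began, turning the shorter way round; what a row does not reach only later rows make up. A row lasts 1/10 s, in which the tool goes at most 50 mm and 8.59 degrees, less where a joint would pass 70% of its speed; a pose out of reach is approached as far as the arm can. A call with a number of a shift or a turn outside -1 to 1 is refused whole. A call with a gripper value outside its range is refused whole. The fingers move at their own pace and stop on an object; "squeeze" is the grip in N (left out, the last holds). Time passes only in rows, so rows that repeat a pose let the fingers close. It gives the time, the measured TCP pose, the force, the opening and the grip force at its end, in the units of the state.
- bot.get_obs(): the state, without advancing time (a new reading comes with each control period).
- vision.camera(name): name is "scene" or "top"; returns the picture (420x560x3 uint8, blue, green, red); there is no depth.
- vision.calibration(name): a dict with "mtx" (3x3 intrinsics, pixels), "R" (3x3) and "t" (3): a world point X has camera coordinates R X + t. Camera axes: x right, y down, z forward; pixel columns grow to the right and rows downward; lengths in m; the calibration is good to about 2 mm. A picture is of the moment at which its call begins. calibration takes no time and is no camera call.
- bot.finish_job(): hands the job in; it is judged then, once.
Trained networks look in the newest picture that a camera, given by its name, has taken for a name from the list of things; names that differ only in an ending like _2 or _b are one class to them, and where a whole thing is asked for, a point or a joint stands for the part that bears it (a point fixed in the world has none). Each returns a list of dicts, best first, with "confidence" (0 to 1); they miss things now and then, are a little off and sometimes report something else, mostly with a low value. They report only what shows in the picture. A call takes as long as a camera call.
- vision.spot_in(camera, label): "location" ([column, row] in pixels, amid what is visible of it).
- vision.pinpoint(camera, label): "location" ([column, row] in pixels: a listed point, or the origin of a listed thing).
The state is a dict: "t": time; "qpos": joint angles; "qd": joint speeds; "joint_torque": joint torques, N m; "ee_pos": TCP position; "ee_rot": TCP orientation; "contact_force": force on the tool from outside, world axes, zero at the start; "wrist_torque": the same for the moment, N m; "grip_width": opening from 0.0 (shut) to 1.0 (fully open); "gripper_force": force on a finger pad.
Only numpy, scipy, OpenCV 4.12 (cv2) and the standard library are available. Lean on these libraries where they do the work, as an engineer would, in place of code of your own. Each camera call takes 0.05 s, during which the arm holds its last target. There are 200 camera calls.

## Task

Take the rod from its stand, thread it through all three rings standing in the rack, lift them off together and lay the rod across the tank of the cleaning machine, resting in both notches with the three rings hanging inside the tank. Then set the timer dial to the fifth click clockwise from the long off mark, and let go. Leave the other things on the bench where they are.

Things in the scene. Friction and masses are not known exactly. Their poses are not given: they have to be found in the camera images.
- rod: Loose steel rod with black handle, lying in the stand, axis 50 mm above the bench. Origin on its axis at mid-handle; x along the rod to the tip, z up. Handle block 50 mm long (x -25 to 25), 14 wide, 22 tall (z -13 to 9). Flange 24 across at x 25 to 29, shaft 10 mm in diameter to x 182, ball tip 14 mm in diameter centred at x 182 (ends at 189). About 60 g, balance point near x 80.
- rod_mid (a point): Point on the rod's axis 105 mm from the middle of the handle towards the tip: the middle of the stretch that rests across the tank. Axes as the rod's.
- stand: Fixed plywood stand of the rod: two upright plates 50 mm wide, 10 thick, 59 tall with V notches, on a base plate 6 mm thick. Origin on the bench below the rod's origin (within 6 mm), x along the rod as it lies at the start. Plates at x 50 and 150 mm, base plate from x 37 to 163. Nothing is below the handle.
- ring1: Aluminium ring, loose, standing on edge in the rack's first slot (nearest the robot): outer diameter 50 mm, hole 26 mm, 10 mm thick, 30 to 55 g. Origin at its centre, x along the axis of the hole (it can roll about it). In the rack the centre is 45 mm above the bench.
- ring2: The same kind of ring, in the rack's middle slot at the start.
- ring3: The same kind of ring, in the rack's third slot (farthest from the robot) at the start.
- rack: Fixed grey plastic rack 64 x 60 mm, 33 mm tall. Origin at the centre of its underside; x runs along the row, through the holes of all three rings, away from the robot; z up. Slots at x -16, 0 and 16 mm, 12 mm wide, floor at 20 mm. The rings stand upright with a little play, their holes (32 to 58 mm above the bench) almost wholly free above the rack.
- cleaner: Fixed cleaning machine: open dry steel tank, grey console on its +y side. Origin on the bench under the tank's centre; x away from the robot, y left. Tank outside 116 (x) by 126 mm (y), rim 101 high, inside 100 x 110, floor at 25. The walls at x -54 and 54 (8 thick) each have a V notch 32 wide, 16 deep at y 0. Console y 63 to 193, 95 high, the dial on its top at x 0, y 138.
- cradle (a point): Centre of the tank at the height of the rod's axis when it lies in both notches: 92 mm above the bench. The rod then lies along the machine's x axis. Axes as the machine's.
- timer_dial (a joint): Angle of the timer dial in rad: 0 at the long thick off mark, growing clockwise seen from above. A detent every 0.35 rad, at each of nine marks (off, then 1 to 8): the fifth mark after off is 1.75. It takes about 0.13 N m to pass a click, and it settles into the nearest detent when let go. It starts in one of the detents 1 to 3.
- timer_grip (a point): On the dial's vertical axis at grip height, 130 mm above the bench. Black disc 48 mm across with an upright bar 46 mm long, 14 wide, 109 to 139 mm above the bench; a white line marks its pointing half. Site x runs along the bar to the pointing end, z up. Mark 4 lies along the machine's +x from the axis; off is 1.4 rad anticlockwise of it.
- parts_bin: Blue open parts bin 120 x 85 x 60 mm with nuts in it; origin at the centre of its underside. Leave alone.
- spray_can: Aluminium can 54 mm across, 160 mm tall; origin at the centre of its underside. Leave alone.
- spanner: Steel spanner lying flat. Leave alone.
- carton: Cardboard box 110 x 90 x 70 mm; origin at the centre of its underside. Leave alone.

How it is judged:
On the way, in this order (a step that is already met when the one before it is completed fails the run):
1. all three rings are on the rod and lifted clear of the rack (x of ring1 in the frame of rod between 0.03 and 0.176 m and y of ring1 in the frame of rod between -0.0125 and 0.0125 m and z of ring1 in the frame of rod between -0.0125 and 0.0125 m and x of ring2 in the frame of rod between 0.03 and 0.176 m and y of ring2 in the frame of rod between -0.0125 and 0.0125 m and z of ring2 in the frame of rod between -0.0125 and 0.0125 m and x of ring3 in the frame of rod between 0.03 and 0.176 m and y of ring3 in the frame of rod between -0.0125 and 0.0125 m and z of ring3 in the frame of rod between -0.0125 and 0.0125 m and height (world z) of each of ring1, ring2, ring3 above 0.09 m), for 0.2 s.
2. the rod lies in both notches of the tank, let go, with the three rings on it inside the tank (x of ring1 in the frame of rod between 0.03 and 0.176 m and y of ring1 in the frame of rod between -0.0125 and 0.0125 m and z of ring1 in the frame of rod between -0.0125 and 0.0125 m and x of ring2 in the frame of rod between 0.03 and 0.176 m and y of ring2 in the frame of rod between -0.0125 and 0.0125 m and z of ring2 in the frame of rod between -0.0125 and 0.0125 m and x of ring3 in the frame of rod between 0.03 and 0.176 m and y of ring3 in the frame of rod between -0.0125 and 0.0125 m and z of ring3 in the frame of rod between -0.0125 and 0.0125 m and x of rod_mid in the frame of cleaner between -0.02 and 0.02 m and y of rod_mid in the frame of cradle between -0.004 and 0.004 m and z of rod_mid in the frame of cradle between -0.004 and 0.004 m and angle between the x axis of rod and the x axis of cleaner, either way round below 0.08 rad and linear speed of rod below 0.02 m/s and contact force between the fingers and rod below 0.3 N and x of ring1 in the frame of cleaner between -0.047 and 0.047 m and linear speed of each of ring1, ring2, ring3 below 0.06 m/s and x of ring2 in the frame of cleaner between -0.047 and 0.047 m and x of ring3 in the frame of cleaner between -0.047 and 0.047 m), for 0.2 s.
3. the timer dial stands at the fifth mark after off (value of joint timer_dial between 1.63 and 1.87 rad and velocity of joint timer_dial between -0.05 and 0.05 rad/s), for 0.2 s.
At the end, for the whole second after the job is handed in: The rod lies still in both notches, let go (rod_mid within 20 mm of cradle along the rod, 4 mm sideways and in height, direction within 0.08 rad), the three rings on it and between the tank's end walls; the dial is still at the fifth mark (1.75 rad, within 0.12) (all of step 2 and all of step 3); the robot touches nothing.
It fails at once if a bystander is pushed more than 30 mm (distance of any of parts_bin, spray_can, spanner, carton from where it was at the start of the episode above 0.03 m).
It also fails if it takes over 64 s, if anything falls off the work surface, if the arm or the gripper's body presses on something with over 40 N, if the wrist force passes 120 N, or if a joint passes its speed limit or range.

## Working session

There is one attempt and no reset: what is moved stays moved. The work goes in short steps, Python scripts to look and compute and a tool call to move; the robot and the scene stay as the last step left them, time stands still between calls to the robot, and variables do not carry over. Pictures are saved under pics/ and viewed, at most 11 in all, crops included, and the job is handed in when it is done.

Besides the shell and the picture viewer there is one more tool, called after "Call:" in YAML: its name, and indented under it one key for each argument. send_rows: Moves the arm, as the interface text tells. Its arguments: {"type":"object","properties":{"moves":{"type":"array","items":{"type":"array","items":{"type":"array","items":{"type":"number","minimum":-1,"maximum":1}}}},"squeeze":{"type":"number"}},"required":["moves"]}

```bash
ls; mkdir -p pics
cat > h.py <<'E'
import numpy as np, cv2
from cell import bot, vision
def cal(c):
    k=vision.calibration(c); return np.array(k['mtx']),np.array(k['R']),np.array(k['t']).ravel()
def atz(c,uv,z):
    K,R,t=cal(c); d=R.T@np.linalg.solve(K,[uv[0],uv[1],1]); o=-R.T@t
    return o+d*(z-o[2])/d[2]
def proj(c,X):
    K,R,t=cal(c); p=K@(R@np.array(X)+t); return p[:2]/p[2]
def tri(obs):
    A=[];b=[]
    for c,uv in obs:
        K,R,t=cal(c); n=np.linalg.solve(K,[uv[0],uv[1],1])
        for i in (0,1):
            r=n[i]*R[2]-R[i]; A.append(r); b.append(t[i]-n[i]*t[2])
    return np.linalg.lstsq(np.array(A),np.array(b),rcond=None)[0]
E
cat > a.py <<'E'
from h import *
np.set_printoptions(precision=4,suppress=True)
for c in ('top','scene'):
    cv2.imwrite(f'pics/{c}0.png',vision.camera(c))
    K,R,t=cal(c); print(c,-R.T@t,K[0,0])
Z=dict(rod=.05,rod_mid=.05,ring1=.045,rack=0,stand=0,cleaner=0,cradle=.092,timer_grip=.13)
for n,z in Z.items():
    for c in ('top','scene'):
        for r in vision.pinpoint(c,n)[:3]:
            print(n,c,round(r['confidence'],2),np.round(r['location'],1),atz(c,r['location'],z)[:2])
E
python3 a.py
```

```text
pics
top [0.3744 0.0414 1.1641] 402.18579810823707
scene [1.7383 0.3128 1.0603] 482.116973626859
rod top 0.69 [409.1 266.7] [ 0.4704 -0.3033]
rod top 0.55 [326.4 185.2] [ 0.6921 -0.0703]
rod_mid top 0.78 [408.1 234.6] [ 0.5596 -0.3021]
rod_mid scene 0.63 [183.  198.4] [ 0.5621 -0.3274]
rod_mid scene 0.17 [291.6 275.7] [0.826  0.1109]
ring1 top 0.65 [326.4 199. ] [ 0.6526 -0.0718]
ring1 top 0.65 [326.1 191.2] [ 0.6756 -0.0704]
ring1 top 0.59 [328.1 184. ] [ 0.6973 -0.0756]
ring1 scene 0.57 [248.3 228.8] [ 0.6568 -0.0674]
ring1 scene 0.56 [242.2 230.5] [ 0.6688 -0.0839]
ring1 scene 0.44 [245.8 233.6] [ 0.6802 -0.0686]
rack top 0.69 [324.3 202. ] [ 0.6543 -0.0703]
rack top 0.54 [408.4 270. ] [ 0.4652 -0.3166]
rack scene 0.55 [249.4 242.2] [ 0.6699 -0.0624]
stand top 0.27 [395.9 185. ] [ 0.7168 -0.2836]
stand scene 0.96 [202.3 191.3] [ 0.449  -0.3065]
cleaner top 0.6 [250.7 228.3] [0.5649 0.1432]
cleaner scene 0.59 [313.8 231.3] [0.573 0.129]
cleaner scene 0.17 [320.6 211.6] [0.4683 0.1332]
cradle top 0.7 [251.5 217.6] [0.5793 0.1349]
cradle top 0.67 [265.4 162.3] [0.7384 0.106 ]
cradle scene 0.91 [320.7 210. ] [0.5706 0.1477]
timer_grip top 0.62 [195.1 214.7] [0.5728 0.2798]
timer_grip scene 0.52 [360.1 206.6] [0.5739 0.2685]
```

View pics/top0.png

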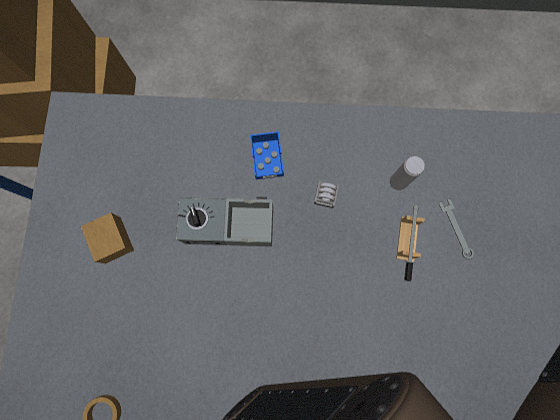

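View pics/scene0.png

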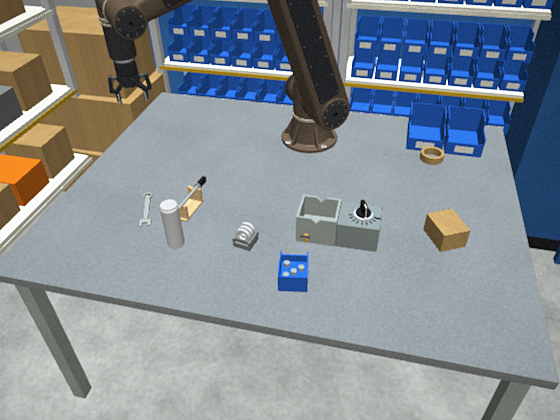

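```bash
cat > b.py <<'E'
from h import *
im=cv2.imread('pics/top0.png'); sc=cv2.imread('pics/scene0.png')
def cr(im,x,y,w,h,s): return cv2.resize(im[y:y+h,x:x+w],None,fx=s,fy=s,interpolation=cv2.INTER_CUBIC)
M=np.zeros((600,800,3),np.uint8)
def put(c,x,y): M[y:y+c.shape[0],x:x+c.shape[1]]=c
put(cr(im,385,200,45,85,6),0,0)        # rod  0..270, 0..510
put(cr(im,309,175,36,36,7),275,0)      # rack 275..527,0..252
put(cr(sc,225,215,40,40,6),532,0)     # rack scene 532..772, 0..240
put(cr(im,174,190,104,60,5),275,260)   # cleaner 275..795, 260..560
cv2.imwrite('pics/m.png',M)
E
python3 b.py
```

```text
(no output)
```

View pics/m.png

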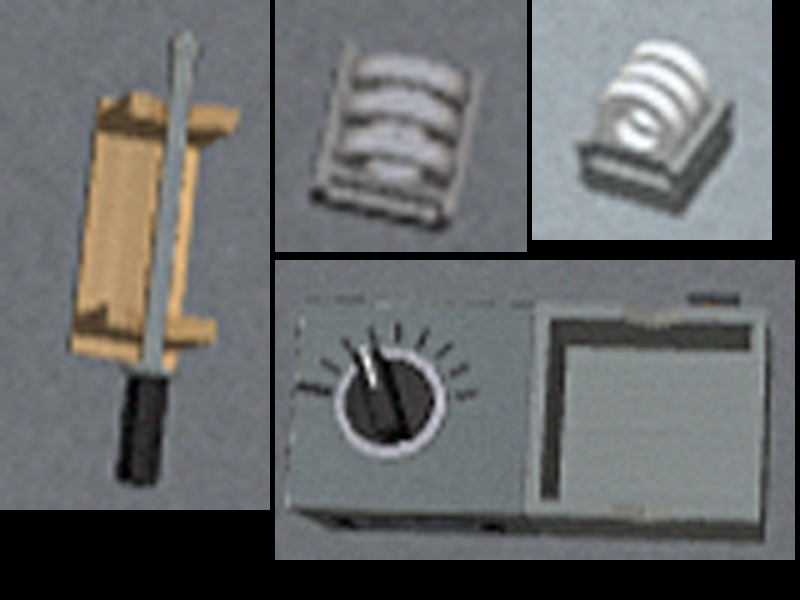

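```bash
cat > c.py <<'E'
from h import *
np.set_printoptions(precision=4,suppress=True)
f=lambda x,y,z,x0,y0,ox,oy,s: atz('top',(x0+(x-ox)/s-.4,y0+(y-oy)/s-.4),z)[:2]
rod=lambda x,y,z=.05:f(x,y,z,385,200,0,0,6)
rk=lambda x,y,z=.033:f(x,y,z,309,175,275,0,7)
cl=lambda x,y,z=.101:f(x,y,z,174,190,275,260,5)
a,b=rod(155,365),rod(185,40); d=b-a; print('rod flange',a,'tip',b,'yaw',np.arctan2(d[1],d[0]),np.linalg.norm(d), 'origin',b-.182*d/np.linalg.norm(d))
print('handle back',rod(137,485,.05),'front',rod(150,375,.059))
P=[rk(350,42),rk(480,72),rk(320,195),rk(443,218)]; print('rack',P,np.mean(P,0)); 
for i,j in((2,0),(3,1)): e=P[j]-P[i]; print('yaw',np.arctan2(e[1],e[0]),np.linalg.norm(e))
Q=[cl(538,303),cl(768,310),cl(525,516),cl(764,521)]; print('tank',Q,np.mean(Q,0))
n1,n2=cl(655,318,.095),cl(643,513,.095); e=n1-n2; print('notch',n1,n2,(n1+n2)/2,np.arctan2(e[1],e[0]),np.linalg.norm(e))
for i,j in((2,0),(3,1),(1,0),(3,2)): e=Q[j]-Q[i]; print('yaw',np.arctan2(e[1],e[0]),np.linalg.norm(e))
print('disc',cl(390,402,.109),'pointer',cl(365,358,.139))
c=cl(390,402,.095)
for n,m in (('off',(315,390)),('1',(331,367)),('2',(349,349)),('3',(373,334)),('4',(397,330)),('8',(467,394))):
    q=cl(*m,.095)-cl(390,402,.109); print(n,np.arctan2(q[1],q[0]))
E
python3 c.py; python3 -c "
from cell import bot
o=bot.get_obs();print(o['t'],o['ee_pos'],o['ee_rot'],o['contact_force'])"
```

```text
rod flange [ 0.4878 -0.3073] tip [ 0.642  -0.3244] yaw -0.11038260656837136 0.15515401968155043 origin [ 0.4611 -0.3043]
handle back [ 0.4329 -0.2981] front [ 0.4822 -0.3021]
rack [array([ 0.7099, -0.051 ]), array([ 0.6995, -0.1054]), array([ 0.6437, -0.0405]), array([ 0.6364, -0.0914])] [ 0.6724 -0.0721]
yaw -0.15780649052078596 0.06698736633751243
yaw -0.21957155423632752 0.06461932383498939
tank [array([0.628 , 0.2062]), array([0.63 , 0.081]), array([0.5114, 0.2042]), array([0.5147, 0.0771])] [0.571  0.1421]
notch [0.6241 0.1427] [0.5167 0.1422] [0.5704 0.1424] 0.004142495387012488 0.1073430051527963
yaw 0.01678974217613618 0.11668430801156784
yaw 0.03390433481565561 0.11540886290812118
yaw 1.586642016352023 0.1252136559504101
yaw 1.5968172776442808 0.1271940988031854
disc [0.5681 0.2798] pointer [0.5853 0.2882]
off 1.408604467258314
1 1.066984886399842
2 0.7400585736506343
3 0.3795795521917856
4 0.07028638946196301
8 -1.3404587454307624
0.9 [ 0.28369162 -0.61244653  0.40475458] [-2.15219316e-01  9.76565740e-01 -2.47323638e-05  2.11374692e-05] [ 0.25392186 -0.0036853  -0.14920049]
```

Call:
send_rows:
  moves:
    - [[0.3,0.5,-0.12,-0.09,1],[0.575,1,-0.25,-0.173,1],[0.575,1,-0.25,-0.173,1],[0.575,1,-0.25,-0.173,1],[0.575,1,-0.25,-0.173,1],[0.575,1,-0.25,-0.173,1],[0.575,1,-0.25,-0.173,1]]
  squeeze: 100

```text
t: 1.6
ee_pos: [0.3993, -0.4117, 0.355]
ee_rot: [0.054, 0.999, -0.0, 0.0]
contact_force: [0.5, -0.7, 0.3]
grip_width: 0.998
gripper_force: 0.0
```

Call:
send_rows:
  moves:
    - [[0.15,0.3,-0.1,0,1],[0.31,0.545,-0.25,0,1],[0.31,0.545,-0.25,0,1],[0.31,0.545,-0.45,0,1],[0.31,0.545,-0.6,0,1],[0.31,0.545,-0.75,0,1],[0.31,0.545,-0.75,0,1],[0.31,0.545,-0.75,0,1]]

```text
t: 2.4
ee_pos: [0.4608, -0.3045, 0.205]
ee_rot: [0.055, 0.998, -0.0, -0.0]
contact_force: [0.4, 0.4, 0.8]
grip_width: 1.001
gripper_force: 0.0
```

```bash
cat > d.py <<'E'
from h import *
import sys
n=sys.argv[1]
a=vision.camera('top'); b=vision.camera('scene')
o=bot.get_obs(); p=o['ee_pos']; print(o['t'],p,o['ee_rot'],o['grip_width'])
M=np.zeros((600,800,3),np.uint8)
def put(im,c,X,s,w,h,x,y):
    u=proj(c,X); x0=int(np.clip(u[0]-w/2,0,560-w)); y0=int(np.clip(u[1]-h/2,0,420-h)); print(c,'crop',x0,y0,'scale',s,'at',x,y)
    M[y:y+h*s,x:x+w*s]=cv2.resize(im[y0:y0+h,x0:x0+w],None,fx=s,fy=s,interpolation=cv2.INTER_CUBIC)
T=eval('[%s]'%sys.argv[2])
put(a,'top',T,6,66,100,0,0); put(b,'scene',T,6,66,100,400,0)
cv2.imwrite(f'pics/{n}.png',M); cv2.imwrite(f'pics/{n}_t.png',a); cv2.imwrite(f'pics/{n}_s.png',b)
E
python3 d.py g1 .5,-.305,.05
```

```text
2.5 [ 0.4613404  -0.30434114  0.20637928] [ 5.50706015e-02  9.98481666e-01 -4.09494894e-04  1.19351482e-03] 1.0003475424453512
top crop 376 205 scale 6 at 0 0
scene crop 162 138 scale 6 at 400 0
```

View pics/g1.png

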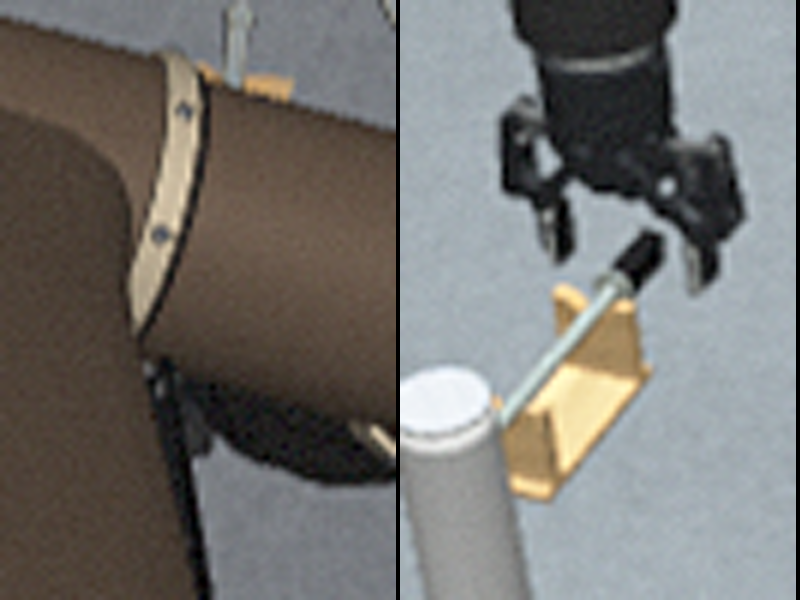

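Call:
send_rows:
  moves:
    - [[0,0,0,0,-1],[0,0,0,0,-1],[0,0,0,0,-1],[0,0,0,0,-1],[0,0,0,0,-1],[0,0,0,0,-1],[0,0,0.1,0,-1],[0,0,0.2,0,-1],[0,0,0.35,0,-1],[0,0,0.5,0,-1]]
  squeeze: 110

```text
t: 3.5
ee_pos: [0.4604, -0.3032, 0.3051]
ee_rot: [0.055, 0.998, 0.0, -0.001]
contact_force: [1.3, 0.4, -0.8]
grip_width: 0.141
gripper_force: 107.4
```

Call:
send_rows:
  moves:
    - [[0,0.15,0,0,-1],[0,0.4,0,-0.01,-1],[0,0.6,0,-0.026,-1],[0,0.8,0,-0.026,-1],[-0.02,1,0,-0.026,-1],[-0.02,1,0,-0.026,-1]]

```text
t: 4.1
ee_pos: [0.4562, -0.1001, 0.3048]
ee_rot: [0.093, 0.996, 0.0, 0.0]
contact_force: [-0.9, -0.8, 0.3]
grip_width: 0.141
gripper_force: 107.5
```

Call:
send_rows:
  moves:
    - [[0,0.15,0,0,-1],[0,0.365,-0.1,0,-1],[0,0.365,-0.2,0,-1],[0,0.365,-0.35,0,-1],[0,0.365,-0.45,0,-1],[0,0.365,-0.525,0,-1],[0,0.365,-0.525,0,-1],[0,0.365,-0.525,0,-1]]

```text
t: 4.9
ee_pos: [0.4568, -0.0307, 0.1997]
ee_rot: [0.096, 0.995, -0.0, -0.0]
contact_force: [0.1, 0.6, -0.9]
grip_width: 0.141
gripper_force: 107.7
```

```bash
python3 d.py g2 .66,-.07,.05
cat > e.py <<'E'
from h import *
import sys
np.set_printoptions(precision=4,suppress=True)
for n in sys.argv[1:]:
    for c in ('top','scene'):
        for r in vision.pinpoint(c,n)[:3]: print(n,c,round(r['confidence'],2),np.round(r['location'],1),atz(c,r['location'],.045)[:2])
E
python3 e.py rod rod_mid ring1
```

```text
5.0 [ 0.4571252  -0.0305024   0.20050014] [9.55311735e-02 9.95426235e-01 2.28352587e-04 5.95225543e-04] 0.13808252664020432
top crop 293 146 scale 6 at 0 0
scene crop 214 178 scale 6 at 400 0
rod top 0.26 [328.2 192.3] [ 0.6726 -0.0765]
rod scene 0.64 [275.7 191.7] [ 0.4498 -0.0298]
rod scene 0.45 [243.8 229.9] [ 0.6649 -0.0798]
rod_mid top 0.47 [317.2 233. ] [ 0.553  -0.0484]
rod_mid scene 0.67 [262.3 210.6] [ 0.5596 -0.048 ]
ring1 top 0.56 [325.8 194.2] [ 0.6666 -0.0697]
ring1 top 0.54 [328.2 186.8] [ 0.689  -0.0761]
ring1 top 0.48 [326.8 199.9] [ 0.65  -0.073]
ring1 scene 0.66 [243.9 233.5] [ 0.681  -0.0745]
ring1 scene 0.54 [245.8 230.9] [ 0.668  -0.0722]
ring1 scene 0.47 [248.4 228.1] [ 0.6535 -0.068 ]
```

View pics/g2.png

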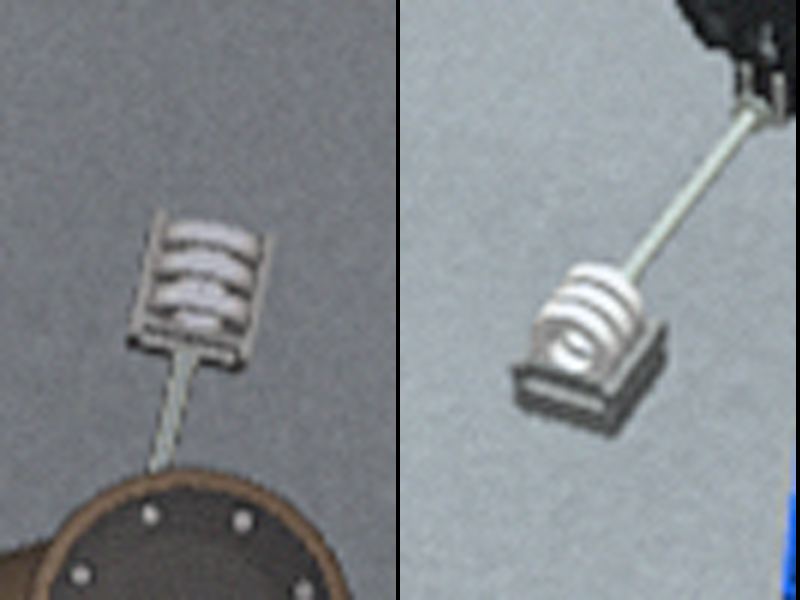

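```bash
cat > f.py <<'E'
from h import *
im=cv2.imread('pics/g2_t.png'); g=cv2.resize(im[178:232,308:346],None,fx=4,fy=4,interpolation=cv2.INTER_CUBIC).astype(float).mean(2)
for y in range(2,216,5):
    r=g[y]; m=np.where(r>150)[0]
    if len(m): print(round(178+(y+.5)/4-.5,1), [round(308+(v+.5)/4-.5,1) for v in (m.min(),m.max(),np.average(np.arange(len(r))[m]))],int(r.max()))
def pr(*X): return np.round(proj('top',X),1)
yaw=-.192; p=np.array([.457,-.0306]); d=np.array([np.cos(yaw),np.sin(yaw)])
for s in (.1,.13,.16,.18,.2,.216,.232): print(s,'axis',pr(*(p+s*d),.045),'apex',pr(*(p+s*d),.07))
E
python3 f.py
```

```text
183.1 [np.float64(321.9), np.float64(329.9), np.float64(325.9)] 177
184.4 [np.float64(320.9), np.float64(333.4), np.float64(327.1)] 192
185.6 [np.float64(318.1), np.float64(334.6), np.float64(330.8)] 193
186.9 [np.float64(331.9), np.float64(334.6), np.float64(333.2)] 167
188.1 [np.float64(320.6), np.float64(330.1), np.float64(325.4)] 188
189.4 [np.float64(317.1), np.float64(331.9), np.float64(325.7)] 189
190.6 [np.float64(325.1), np.float64(333.4), np.float64(329.2)] 192
191.9 [np.float64(316.9), np.float64(333.6), np.float64(331.0)] 168
193.1 [np.float64(321.1), np.float64(328.9), np.float64(325.0)] 193
194.4 [np.float64(316.1), np.float64(329.9), np.float64(323.7)] 197
195.6 [np.float64(316.1), np.float64(332.1), np.float64(325.4)] 189
196.9 [np.float64(315.6), np.float64(332.9), np.float64(329.2)] 187
198.1 [np.float64(315.4), np.float64(326.1), np.float64(322.9)] 172
199.4 [np.float64(315.1), np.float64(328.6), np.float64(324.7)] 189
201.9 [np.float64(317.1), np.float64(317.4), np.float64(317.2)] 153
203.1 [np.float64(333.1), np.float64(333.9), np.float64(333.5)] 156
204.4 [np.fl
[... 744 characters left out ...]
p.float64(320.4), np.float64(320.9), np.float64(320.6)] 155
219.4 [np.float64(319.1), np.float64(320.9), np.float64(320.0)] 154
220.6 [np.float64(319.1), np.float64(319.4), np.float64(319.2)] 152
221.9 [np.float64(318.9), np.float64(319.9), np.float64(319.4)] 157
223.1 [np.float64(317.9), np.float64(318.4), np.float64(318.1)] 157
230.6 [np.float64(317.1), np.float64(317.6), np.float64(317.4)] 165
0.1 axis [317.7 232.3] apex [318.5 230.8]
0.13 axis [320.  222.1] apex [320.8 220.4]
0.16 axis [322.3 212. ] apex [323.2 210.1]
0.18 axis [323.8 205.3] apex [324.7 203.3]
0.2 axis [325.3 198.7] apex [326.3 196.6]
0.216 axis [326.5 193.4] apex [327.5 191.2]
0.232 axis [327.7 188.2] apex [328.7 185.9]
```

```bash
cat > i.py <<'E'
from h import *
yaw=-.192; p=np.array([.457,-.0306]); d=np.array([np.cos(yaw),np.sin(yaw)])
for z in (.041,.045):
  for s in (.03,.1,.16,.18): print(z,s,np.round(proj('scene',[*(p+s*d),z]),1))
im=cv2.imread('pics/g2_s.png').astype(float).mean(2)
for r in (198,202,206,210,214,218,221,223): print(r,[int(v) for v in im[r,248:276]])
E
python3 i.py
```

```text
0.041 0.03 [271.3 198.7]
0.041 0.1 [262.2 210.6]
0.041 0.16 [254.  221.4]
0.041 0.18 [251.2 225.2]
0.045 0.03 [271.2 197.8]
0.045 0.1 [262.2 209.7]
0.045 0.16 [253.9 220.5]
0.045 0.18 [251.1 224.2]
198 [172, 174, 173, 175, 174, 171, 173, 172, 173, 176, 170, 167, 172, 171, 176, 178, 165, 166, 170, 171, 168, 165, 195, 215, 174, 117, 110, 116]
202 [173, 172, 169, 169, 168, 168, 172, 169, 167, 167, 169, 173, 176, 173, 168, 165, 168, 169, 181, 207, 203, 164, 136, 172, 176, 170, 166, 169]
206 [174, 174, 168, 175, 173, 171, 169, 171, 170, 171, 172, 164, 164, 169, 168, 183, 202, 207, 164, 142, 170, 165, 169, 169, 166, 171, 170, 169]
210 [165, 168, 173, 169, 170, 173, 169, 167, 164, 166, 167, 170, 192, 206, 201, 159, 140, 167, 172, 168, 172, 168, 169, 172, 174, 177, 168, 168]
214 [164, 167, 165, 164, 162, 165, 164, 161, 157, 178, 216, 196, 154, 147, 168, 167, 165, 163, 169, 167, 165, 164, 164, 164, 162, 165, 160, 165]
218 [169, 164, 169, 169, 166, 162, 188, 219, 195, 151, 149, 170, 161, 165, 163, 162, 164, 161, 163, 165, 164, 164, 170, 167, 164, 158, 166, 168]
221 [152, 154, 160, 171, 193, 210, 187, 145, 150, 166, 164, 165, 165, 163, 160, 165, 166, 165, 158, 160, 163, 168, 170, 167, 162, 168, 164, 167]
223 [248, 236, 224, 214, 200, 163, 138, 167, 164, 164, 168, 169, 163, 164, 163, 166, 165, 164, 170, 166, 167, 163, 159, 160, 160, 158, 160, 167]
```

Call:
send_rows:
  moves:
    - [[0.04,-0.008,0,0,-1],[0.08,-0.0155,0,0,-1],[0.12,-0.0235,0,0,-1],[0.16,-0.031,0,0,-1],[0.2,-0.039,0,0,-1],[0.24,-0.0465,0,0,-1]]

```text
t: 5.9
ee_pos: [0.5055, -0.04, 0.1995]
ee_rot: [0.096, 0.995, -0.0, -0.0]
contact_force: [0.3, 1.1, -1.4]
grip_width: 0.141
gripper_force: 107.7
```

```bash
python3 -c "
from cell import bot
o=bot.get_obs();print(o['contact_force'],o['wrist_torque'])"
```

```text
[ 0.3037326   1.05192448 -1.40387934] [ 0.03958744  0.04027609 -0.04199801]
```

Call:
send_rows:
  moves:
    - [[0.05,-0.01,0,0,-1],[0.1,-0.0195,0,0,-1],[0.15,-0.029,0,0,-1],[0.2,-0.039,0,0,-1],[0.25,-0.0485,0,0,-1],[0.3,-0.058,0,0,-1],[0.322,-0.063,0,0,-1],[0.322,-0.063,0,0,-1],[0.322,-0.063,0,0,-1]]

```text
t: 6.8
ee_pos: [0.5688, -0.0524, 0.1995]
ee_rot: [0.096, 0.995, -0.0, -0.0]
contact_force: [0.8, -0.0, 0.5]
grip_width: 0.141
gripper_force: 107.7
```

```bash
python3 d.py g3 .68,-.075,.05; python3 -c "
from cell import bot
o=bot.get_obs();print(o['contact_force'],o['wrist_torque'])"
```

```text
6.9 [ 0.56864755 -0.05235715  0.19967966] [ 9.55449711e-02  9.95425096e-01 -2.03296527e-05 -1.89670387e-04] 0.14203616680097844
top crop 294 139 scale 6 at 0 0
scene crop 210 182 scale 6 at 400 0
[-0.30447929  0.49947752 -0.71254812] [-0.02758544  0.05308932 -0.06228148]
```

View pics/g3.png

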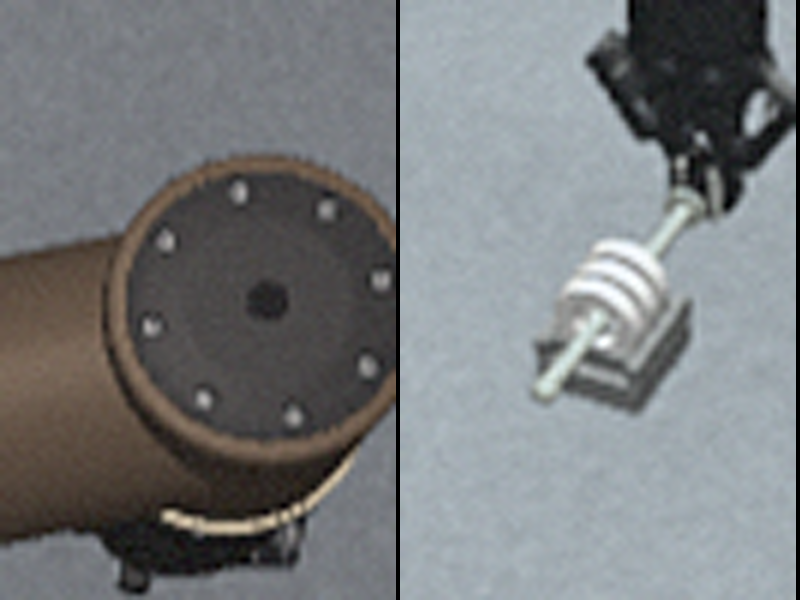

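Call:
send_rows:
  moves:
    - [[0,0,0.02,0,-1],[0,0,0.05,0,-1],[0,0,0.09,0,-1],[0,0,0.14,0,-1],[0,0,0.2,0,-1],[0,0,0.27,0,-1],[0,0,0.35,0,-1],[0,0,0.43,0,-1],[0,0,0.52,0,-1],[0,0,0.58,0,-1],[0,0,0.6,0,-1],[0,0,0.6,0,-1]]

```text
t: 8.1
ee_pos: [0.569, -0.0524, 0.3203]
ee_rot: [0.096, 0.995, 0.0, 0.001]
contact_force: [0.4, -0.6, -2.3]
grip_width: 0.143
gripper_force: 107.6
```

```bash
python3 d.py g4 .67,-.072,.15; python3 -c "
from cell import bot
o=bot.get_obs();print(o['contact_force'],o['wrist_torque'])"
```

```text
8.2 [ 0.5687513  -0.0523776   0.31904231] [ 9.56311056e-02  9.95416694e-01 -3.48768521e-05 -5.43512909e-04] 0.14168422958776303
top crop 297 133 scale 6 at 0 0
scene crop 210 155 scale 6 at 400 0
[ 0.49488288 -0.18199984 -2.36679767] [0.0151278  0.23989057 0.03367772]
```

View pics/g4.png

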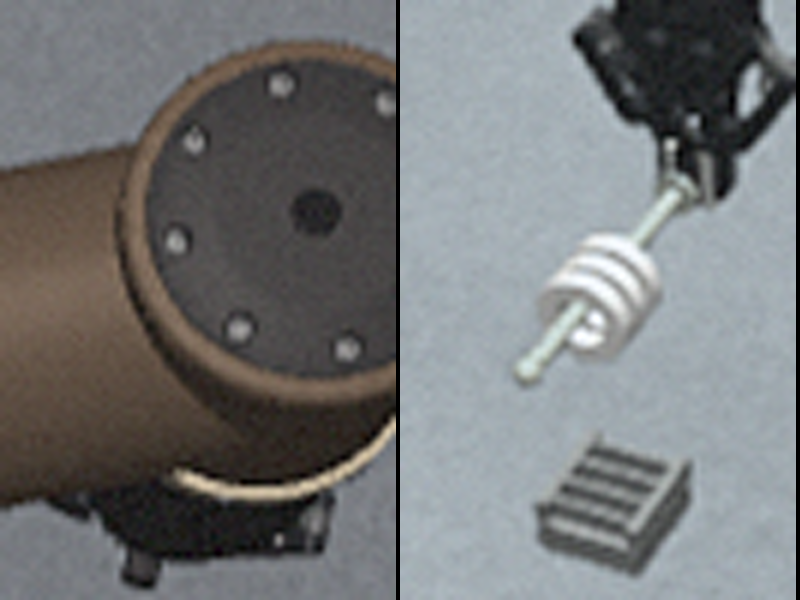

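Call:
send_rows:
  moves:
    - [[-0.015,0.03,0,0.004,-1],[-0.045,0.09,0,0.01,-1],[-0.09,0.17,0,0.016,-1],[-0.14,0.26,0,0.023,-1],[-0.19,0.36,0,0.03,-1],[-0.245,0.46,0,0.037,-1],[-0.3,0.56,0,0.044,-1],[-0.355,0.66,0,0.05,-1],[-0.41,0.76,0,0.056,-1],[-0.455,0.85,0,0.06,-1],[-0.495,0.92,0,0.064,-1],[-0.515,0.96,0,0.0665,-1]]

```text
t: 9.4
ee_pos: [0.4649, 0.141, 0.3195]
ee_rot: [-0.01, 1.0, 0.0, -0.0]
contact_force: [0.1, 0.8, -1.8]
grip_width: 0.141
gripper_force: 107.5
```

Call:
send_rows:
  moves:
    - [[0,0,0,0,-1],[0,0,0,0,-1],[0,0,0,0,-1]]

```text
t: 9.7
ee_pos: [0.4662, 0.1393, 0.3196]
ee_rot: [-0.009, 1.0, -0.0, -0.0]
contact_force: [-0.5, -1.0, -1.8]
grip_width: 0.147
gripper_force: 107.5
```

```bash
sed -i 's/66,100,0,0/66,70,0,0/; s/66,100,400,0/66,70,400,0/' d.py; python3 d.py g5 .58,.142,.12; python3 e.py cleaner cradle rod_mid timer_grip
```

```text
9.8 [0.46625961 0.13913879 0.3195785 ] [-8.31140908e-03  9.99965448e-01 -9.02946298e-05 -1.22849740e-04] 0.13933222179487284
top crop 215 180 scale 6 at 0 0
scene crop 285 169 scale 6 at 400 0
cleaner top 0.58 [251.3 228.7] [0.5565 0.1375]
cleaner scene 0.72 [173.5 243.3] [ 0.7718 -0.2723]
cleaner scene 0.62 [317.1 230.2] [0.615  0.1459]
cradle top 0.86 [246.4 220.2] [0.5802 0.1529]
cradle scene 0.91 [319.6 209.1] [0.5101 0.1354]
rod_mid scene 0.65 [318.6 193.1] [0.425  0.1168]
timer_grip top 0.57 [195.6 216.8] [0.5832 0.2974]
timer_grip scene 0.45 [361.6 207. ] [0.4685 0.2696]
```

View pics/g5.png

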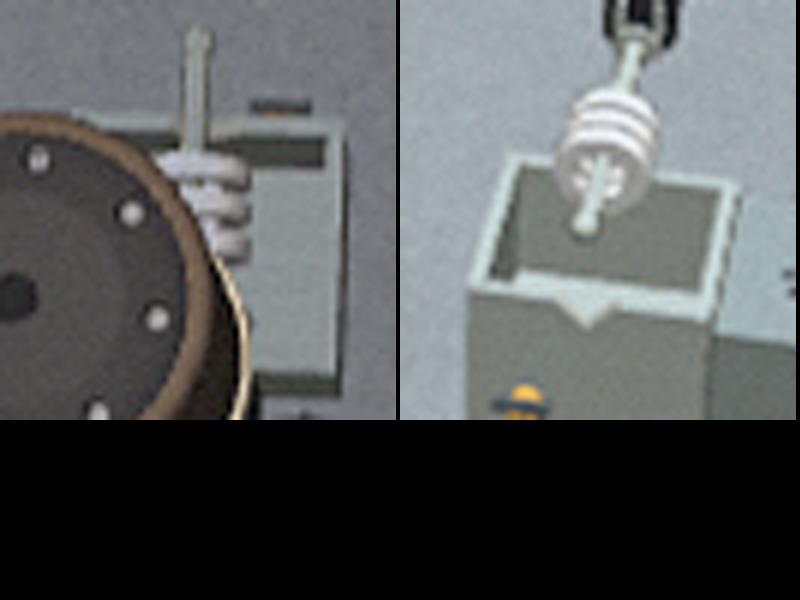

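```bash
cat > j.py <<'E'
from h import *
np.set_printoptions(precision=4,suppress=True)
print('far notch',atz('scene',(316.6,222.7),.085))
d=np.array([1,.0175]);p=np.array([.4662,.1392])
for z in (.164,.158): print(z,'tip',proj('scene',[*(p+.182*d),z]),proj('top',[*(p+.182*d),z]))
print('tip seen', (285+187/6-.4,169+222/6-.4),(215+201/6-.4,180+38/6-.4))
print('rim corner', atz('top',(215+343/6-.4,180+122/6-.4),.101), atz('scene',(285+70/6-.4,169+290/6-.4),.101),atz('scene',(285+312/6-.4,169+318/6-.4),.101))
E
python3 j.py
```

```text
far notch [0.6256 0.1449 0.085 ]
0.164 tip [315.3256 207.2087] [248.1717 185.8985]
0.158 tip [315.2585 208.7864] [248.3641 186.5206]
tip seen (315.7666666666667, 205.6) (248.1, 185.93333333333334)
rim corner [0.629  0.0821 0.101 ] [0.6311 0.0819 0.101 ] [0.6254 0.2058 0.101 ]
```

Call:
send_rows:
  moves:
    - [[0,0.005,-0.03,0,-1],[0,0.007,-0.08,0,-1],[0,0.007,-0.14,0,-1],[0,0.007,-0.2,0,-1],[0,0.007,-0.26,0,-1],[0,0.007,-0.31,0,-1],[0,0.007,-0.34,0,-1],[0,0.007,-0.355,0,-1],[0,0.007,-0.355,0,-1],[0,0.007,-0.355,0,-1]]

```text
t: 11.2
ee_pos: [0.4661, 0.1409, 0.2489]
ee_rot: [-0.009, 1.0, 0.0, 0.0]
contact_force: [-0.2, -1.2, -0.9]
grip_width: 0.14
gripper_force: 107.6
```

Call:
send_rows:
  moves:
    - [[0,0,-0.003,0,-1],[0,0,-0.003,0,-0.5],[0,0,-0.003,0,-0.5],[0,0,-0.003,0,0],[0,0,-0.003,0,0],[0,0,-0.003,0,0.3],[0,0,-0.003,0,0.3],[0,0,0.1,0,0.3],[0,0,0.3,0,0.3],[0,0,0.5,0,0.3],[-0.1,-0.3,0.6,0,0.3],[-0.2,-0.8,0.6,0,0.3]]

```text
t: 12.4
ee_pos: [0.4405, 0.047, 0.3683]
ee_rot: [-0.01, 1.0, 0.001, 0.002]
contact_force: [1.7, -1.4, -0.1]
grip_width: 0.652
gripper_force: 0.0
```

```bash
sed -i 's/66,70,0,0/66,90,0,0/; s/66,70,400,0/66,90,400,0/' d.py; python3 d.py g6 .54,.18,.09; python3 e.py rod rod_mid
```

```text
12.5 [0.43854039 0.043432   0.36665304] [-7.37417689e-03  9.99972655e-01  4.37308930e-04  3.44813709e-04] 0.6495938024485277
top crop 200 186 scale 6 at 0 0
scene crop 299 160 scale 6 at 400 0
rod scene 0.72 [315.3 210.7] [0.5215 0.123 ]
rod scene 0.48 [326.4 191.7] [0.4112 0.1418]
rod_mid top 0.6 [249.8 218.4] [0.5858 0.1436]
rod_mid scene 0.43 [320.6 209.6] [0.512 0.139]
```

View pics/g6.png

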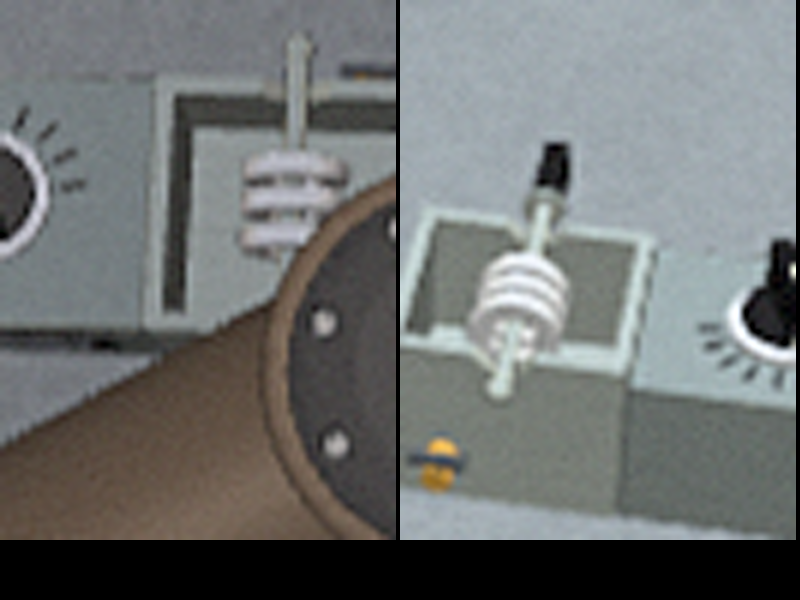

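```bash
cat > k.py <<'E'
from h import *
c=np.array([.568,.280])
for m in (1,2,3):
    th=1.4175-.35*m; d=np.array([np.cos(th),np.sin(th)])
    for c0 in ('top','scene'):
        print(m,c0,[np.round(proj(c0,[*(c+r*d),.139]),1) for r in (0,.023,-.023)])
def mm(x,y): return (174+(x-275)/5-.4,190+(y-260)/5-.4)
print('white line seen',mm(358,345),mm(375,388),'disc',mm(390,402))
print('disc proj',proj('top',[*c,.109]),proj('scene',[*c,.109]))
K,R,t=cal('top')
M=np.zeros((300,800,3),np.uint8)
for i,(f,x,y) in enumerate((('top0',178,198),('scene0',342,190))):
    im=cv2.imread(f'pics/{f}.png'); M[:,i*400:i*400+400]=cv2.resize(im[y:y+30,x:x+40],None,fx=10,fy=10,interpolation=cv2.INTER_CUBIC)
cv2.imwrite('pics/dial.png',M)
E
python3 k.py
```

```text
1 top [array([194.1, 215.8]), array([186.8, 211.3]), array([201.5, 220.4])]
1 scene [array([364.4, 203.6]), array([370.7, 206.8]), array([358.1, 200.5])]
2 top [array([194.1, 215.8]), array([189. , 209.1]), array([199.3, 222.7])]
2 scene [array([364.4, 203.6]), array([368.8, 207.8]), array([360. , 199.5])]
3 top [array([194.1, 215.8]), array([191.7, 207.6]), array([196.5, 224.1])]
3 scene [array([364.4, 203.6]), array([366.4, 208.4]), array([362.4, 199. ])]
white line seen (190.2, 206.6) (193.6, 215.2) disc (196.6, 218.0)
disc proj [196.52534933 218.02941825] [363.41832621 211.2323923 ]
```

View pics/dial.png

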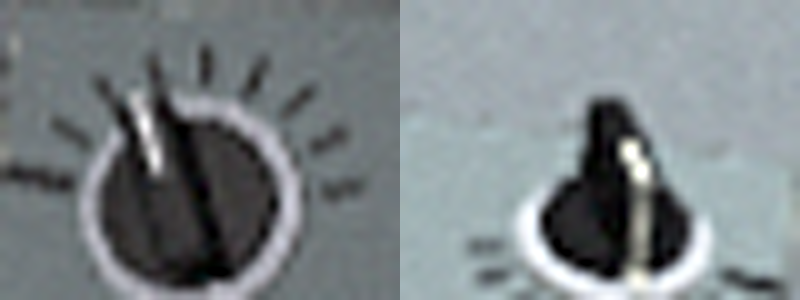

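Call:
send_rows:
  moves:
    - [[0.1,0.2,0.02,0,0.3],[0.3,0.5,0.02,0.05,0.3],[0.5,0.8,0.02,0.111,0.3],[0.64,1,0.02,0.111,0.3],[0.64,1,0.02,0.111,0.3],[0.64,1,0.02,0.111,0.3],[0.64,1,0.02,0.111,0.3],[0.64,1,0.02,0.111,0.3],[0.64,1,0.02,0.111,0.3]]

```text
t: 13.6
ee_pos: [0.568, 0.2467, 0.37]
ee_rot: [-0.182, 0.983, -0.0, -0.0]
contact_force: [0.2, -0.3, -0.4]
grip_width: 0.647
gripper_force: 0.0
```

Call:
send_rows:
  moves:
    - [[0,0.165,-0.05,0,0.3],[0,0.165,-0.15,0,0.3],[0,0.165,-0.25,0,0.3],[0,0.165,-0.35,0,0.3],[0,0.165,-0.415,0,0.3],[0,0.165,-0.415,0,-1],[0,0.165,-0.415,0,-1],[0,0.165,-0.415,0,-1],[0,0.165,-0.415,0,-1],[0,0.165,-0.415,0,-1],[0,0.165,-0.415,0,-1]]
  squeeze: 40

```text
t: 14.7
ee_pos: [0.5692, 0.2791, 0.2885]
ee_rot: [-0.182, 0.983, -0.0, 0.001]
contact_force: [2.6, -5.4, 0.7]
grip_width: 0.158
gripper_force: 43.2
```

Call:
send_rows:
  moves:
    - [[0,0,0,0,-1],[0,0,0,-0.04,-1],[0,0,0,-0.08,-1],[0,0,0,-0.12,-1],[0,0,0,-0.16,-1],[0,0,0,-0.2,-1],[0,0,0,-0.226,-1],[0,0,0,-0.226,-1],[0,0,0,-0.226,-1],[0,0,0,-0.226,-1]]
  squeeze: 80

```text
t: 15.7
ee_pos: [0.5692, 0.2791, 0.2886]
ee_rot: [0.171, 0.985, 0.0, 0.001]
contact_force: [3.2, -5.6, 1.2]
grip_width: 0.145
gripper_force: 80.2
```

Call:
send_rows:
  moves:
    - [[0,0,0,0,-0.6],[0,0,0,0,-0.2],[0,0,0,0,0.3],[0,0,0,0,0.3],[0,0,0,0,0.3],[0,0,0.1,0,0.3],[0,0,0.3,0,0.3],[0,0,0.5,0,0.3],[-0.2,0.2,0.6,0,0.3],[-0.5,0.5,0.6,0,0.3],[-0.75,0.8,0.6,0,0.3],[-0.75,0.8,0.6,0,0.3]]

```text
t: 16.9
ee_pos: [0.4318, 0.4243, 0.4072]
ee_rot: [0.171, 0.985, 0.001, 0.0]
contact_force: [1.3, 0.4, -0.3]
grip_width: 0.653
gripper_force: 0.0
```

Run:
```python
from h import *
a=vision.camera('top'); b=vision.camera('scene')
M=np.zeros((600,800,3),np.uint8)
M[:300]=cv2.resize(a[182:242,174:334],None,fx=5,fy=5,interpolation=cv2.INTER_CUBIC)
M[300:]=cv2.resize(b[185:245,280:440],None,fx=5,fy=5,interpolation=cv2.INTER_CUBIC)
cv2.imwrite('pics/fin.png',M)
c=np.array([.568,.280])
for m in (4,5,6):
    th=1.4175-.35*m; d=np.array([np.cos(th),np.sin(th)]); p=proj('top',[*(c+.023*d),.139]); q=proj('scene',[*(c+.023*d),.139])
    print(m,(p-[174,182])*5,(q-[280,185])*5+[0,300])
print((proj('top',[*c,.139])-[174,182])*5)
```

```text
4 [103.89017991 125.96865729] [418.49023685 416.63469758]
5 [118.77639943 129.01264039] [405.53012818 413.51573626]
6 [131.48093378 136.9108468 ] [394.61879623 407.93221103]
[100.58098651 169.15377574]
```

View pics/fin.png

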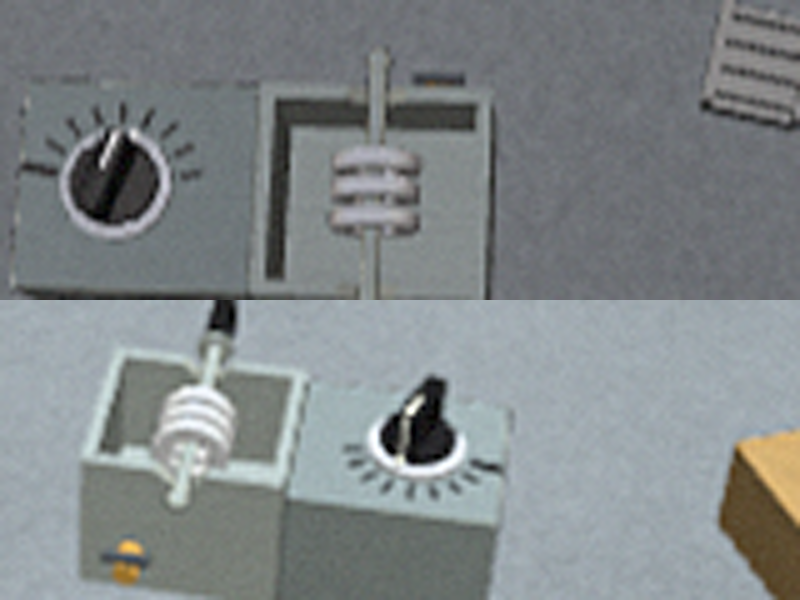

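The final picture shows the dial's white line ending at about (119,130) in the top view. That matches mark 5, predicted at (119,129). The rod lies in both notches with three rings at about (375,190) inside the tank, and the arm is clear.

```bash
python3 -c "
from cell import bot
print(bot.finish_job())"
```

```text
the job is handed in; nothing more can be done
None
```

The job is handed in: the rod lies in both notches with the three rings hanging in the tank, the dial is at the fifth mark, and the arm is clear; `finish_job()` returned no verdict, so this rests on the final pictures.

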